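# Hold a saddle bar home on the cut-off saw's sprung length stop

## Robot

A 6-joint arm with a two-finger parallel gripper is mounted at the origin on the work surface. World frame = base frame: x ahead of the robot, y to its left, z up, the work surface at z = 0. Lengths are in mm, angles in rad, forces in N, time in s.
With the tool pointing down it reaches from about 300 to 775 mm from the base axis. Payload 14.6 kg.
Tool frame: the origin (TCP) lies at the very end of the fingers, on their centre line; the grasp point (between the pads) lies 19 mm behind it; z points along the fingers, y is the line along which they close (so a half turn about z gives the same grasp; the last joint's range is limited). The gripper opens to 94 mm and grips with 3 to 60 N. Pads are 16 mm wide; open, the fingers measure 119 mm over their backs; the gripper's body (75 mm by 177 mm) begins 78 mm behind the grasp point.
Start: joints at [-1.245, 0.3, 1.521, -0, 1.321, -0.067], TCP at [210.519, -508.105, 205.446] pointing down, gripper open.
Joint ranges: [-3.03, 3.03], [-0.79, 2.21], [0.23, 2.52], [-1.04, 4.18], [0, 3.07], [-2.55, 2.55]. Speed limits (rad/s): [2.22, 2.22, 2.57, 3.14, 3.14, 3.14].

## Interface

Orientations are given as [roll, pitch, yaw] about the fixed x, y, z axes, in that order (R = Rz(yaw) Ry(pitch) Rx(roll)).
In Python, from cell import manip, camera, get_calibration gives the robot as it stands. The module is installed in compiled form; this text tells all that it offers.
- The arm moves only by the tool jog_arm, never from a script. Its argument "plan" is one flat list of numbers, 6 for each row, row after row: the shift along the world's x, y, z in m, then the turn, a rotation vector about the world's x, y, z in degrees. A call has 1 to 20 rows; each row is the pose to reach, as a shift and turn from the pose commanded when the call began; what a row does not reach only later rows make up. A row lasts 1/10 s, in which the tool goes at most 50 mm and 8.59 degrees, less where a joint would pass 70% of its speed; a pose out of reach is approached as far as the arm can. A call with a gripper value outside its range is refused whole. "claw" is the finger opening in m, from 0 to 0.094, set as the call begins (left out, the last holds). The fingers move at their own pace and stop on an object; "force" is the grip in N (left out, the last holds). Time passes only in rows, so rows that repeat a pose let the fingers close. It gives the time, the measured TCP pose, the force, the opening and the grip force at its end, in the units of the state.
- manip.read_state(): the state, without advancing time (a new reading comes with each control period).
- camera(name): name is "side" or "top"; returns (picture, depth): 480x640x3 uint8, red, green, blue; 480x640 float32, mm along the optical axis (not along the pixel's ray), 0 where there is no reading.
- get_calibration(name): a dict with "fx", "fy", "cx", "cy" (pixels), "origin" and "attitude" of the camera in the world. Camera axes: x right, y down, z forward; pixel columns grow to the right and rows downward; lengths in mm; the calibration is good to about 2 mm. A picture is of the moment at which its call begins. get_calibration takes no time and is no camera call.
- manip.sign_off(): hands the job in; it is judged then, once.
The state is a dict: "clock": time; "joints": joint angles; "qd": joint speeds; "effort": joint torques, N m; "eef_pos": TCP position; "eef_rot": TCP orientation; "wrist_force": force on the tool from outside, world axes, zero at the start; "moment": the same for the moment, N m; "finger_gap": finger opening in mm; "finger_force": force on a finger pad.
Only numpy, scipy, OpenCV 4.12 (cv2) and the standard library are available. Lean on these libraries where they do the work, as an engineer would, in place of code of your own. Each camera call takes 0.05 s, during which the arm holds its last target. There are 200 camera calls.

## Task

Take the square steel saddle bar from the bench and lay it on the cut-off saw's table and outboard rest, short of the ejector pin; then slide it along the fence, pressing the sprung ejector pin in until the bar's end meets the face of the length stop. Finish still holding the bar there, flat on the table, along the fence and pressed firmly against the stop, ready for the cut; leave the flat bar and the other things on the bench alone.

Things in the scene. Friction and masses are not known exactly. Their poses are not given: they have to be found in the camera images.
- saw: Small bench cut-off saw on a plywood board 240 x 450 x 18 mm, fixed. Origin on the bench surface, z up. Stock lies along the saw's y axis, +y pointing to the length stop; the fence is on the +x side, away from the robot. Home for the 340 mm bar: its centre at x -6, y 0, z +54 mm. Between rest and table (y -115..+50 mm) the bar spans free air, 30 mm above the board: room for fingers.
- saw_table (a point): Middle of the aluminium table's top, 48 mm above the bench, at saw x 0, y +99, z +48 mm; axes as the saw's. The table spans saw x -58..+70, y +50..+148 mm. The two-part fence stands on it: face at saw x = 0, looking to -x, y +50..+150 mm, 75 mm above the bench.
- rest_top (a point): Middle of the outboard rest's fence line: saw x 0, y -130, z +48 mm; axes as the saw's. The rest is a steel plate on a post, saw x -40..0, y -145..-115 mm, 48 mm above the bench, with a lip 18 mm tall in line with the fence (face at saw x = 0).
- saw_head: Saw head (arm, blade, motor, handle), fixed, raised and leaning back; its frame is the saw's frame. It lies at saw y +80..+190 mm, all of it behind the fence face (x above 0), up to about 300 mm above the bench, so the bar can be lowered from above in front of the fence.
- length_stop: Aluminium stop block clamped beyond the +y end of the saw table; its frame is the saw's frame. Its flat face, the hard stop, is at saw y = +170 mm, looking to -y, saw x -22..+44 mm, 28 to 70 mm above the bench. It does not move. A push of about 20 N along +y (the pin's 8 N and the bar's sliding friction included) seats the bar firmly.
- pin_nose (a point): Centre of the front end of the ejector pin, an 8 mm round steel pin through the stop block that kicks the cut piece clear. Free, it stands 12 mm out of the stop face: saw x -6, y +158, z +54 mm; it moves along saw +y when pressed.
- ejector_pin (a joint): How far the sprung ejector pin is pressed in, m: 0 = free, standing 12 mm out; 0.012 = flush with the stop face, the bar's end on the hard stop. The spring pushes back with about 3 N at 0 and 8 N at 0.012, and pushes the bar back off the stop if it is let go.
- square_bar: Solid square steel saddle bar, 12 x 12 x 340 mm, about 0.38 kg, lying on the bench to the right of the saw. Origin at its centre; x along its length (both ends and all four sides are alike). It lies roughly along the world x axis, beside the flat bar, on either side of it.
- flat_bar: Flat steel bar, 25 x 6 x 340 mm, lying beside the square bar. Origin at its centre, x along its length. Not for this job.
- nail_jar: Closed glass jar, 60 mm across, 70 mm tall, origin under its centre. Bystander.
- hammer: Hammer 280 mm long, lying on the bench near the robot, to its left. Bystander.

How it is judged:
By the outcome, as a careful person would: the job done as asked, in the order asked, and still so for the second after the job is handed in, while the arm keeps its last pose, push and grip.
It also fails if it takes over 48 s, if anything falls off the work surface, if the arm or the gripper's body presses on something with over 40 N, if the wrist force passes 120 N, or if a joint passes its speed limit or range.

## Working session

There is one attempt and no reset: what is moved stays moved. The work goes in short steps, Python scripts to look and compute and a tool call to move; the robot and the scene stay as the last step left them, time stands still between calls to the robot, and variables do not carry over. Pictures are saved under pics/ and viewed, at most 10 in all, crops included, and the job is handed in when it is done.

Besides the shell and the picture viewer there is one more tool, called as name(argument=value, ...), one argument or row to a line, values as JSON. jog_arm: Moves the arm, as the interface text tells. Its arguments: {"type":"object","properties":{"plan":{"type":"array"},"claw":{"type":"number"},"force":{"type":"number"}},"required":["plan"]}

```bash
mkdir -p pics
python3 - <<'E'
from cell import manip,camera,get_calibration
import cv2,numpy as np
for n in("top","side"):
    p,d=camera(n); np.savez(n+".npz",p=p,d=d)
    cv2.imwrite(f"pics/{n}0.png",p[:,:,::-1]); print(n,get_calibration(n))
print(manip.read_state())
E
```

```text
top {'fx': 605.2908595033438, 'fy': 605.2908595033438, 'cx': 318.9027670901593, 'cy': 238.1256072015259, 'origin': array([ 382.55891627,  -51.0703833 , 1113.53675731]), 'attitude': array([-3.03360443,  0.0058045 , -1.56152358])}
side {'fx': 509.12686218670314, 'fy': 509.12686218670314, 'cx': 327.65604623142394, 'cy': 242.07473899990856, 'origin': array([278.65815322, 618.17614961, 782.99280099]), 'attitude': array([-2.35999528, -0.00614728, -2.82578728])}
{'clock': 0.1, 'joints': array([-1.24457389e+00,  3.00386182e-01,  1.52151381e+00,  4.23648056e-06,
        1.32069247e+00, -6.65777678e-02]), 'qd': array([ 2.66309956e-04, -3.79069887e-03, -5.88933669e-04,  8.57333489e-04,
       -1.51318378e-03,  6.72716428e-05]), 'effort': array([ 6.58025729e-04, -5.32650483e+01, -3.53287375e+01,  7.09647057e-02,
        2.34569359e-02, -6.39687300e-05]), 'eef_pos': array([ 210.46256663, -507.88879271,  204.96136455]), 'eef_rot': array([-3.14059533e+00, -7.06104017e-05,  3.92799120e-01]), 'wrist_force': array([ 0.50844473, -0.07031613,  0.02507652]), 'moment': array([-0.0007192 ,  0.01258748, -0.02314674]), 'finger_force': 0.0, 'finger_gap': 94.37883317280436}
```

View pics/top0.png

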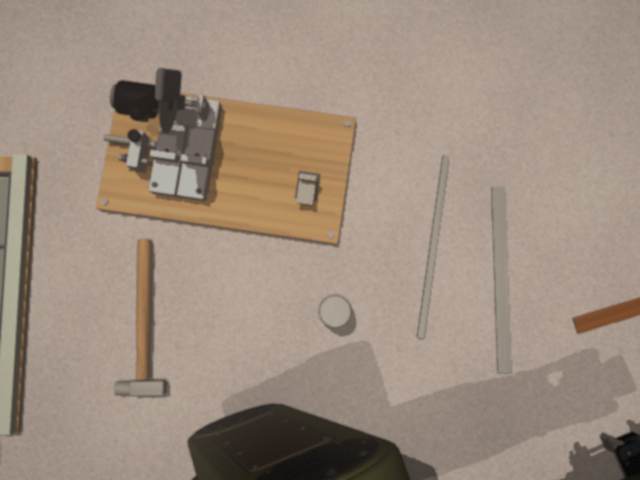

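View pics/side0.png

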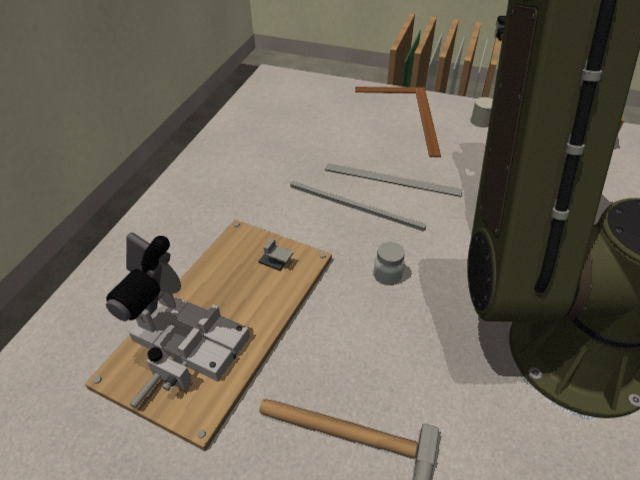

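The top view shows the board with corners near (112,94), (355,118), (338,243) and (97,210). The square bar is the narrow one, (445,157) to (421,337), and the flat bar is at x≈500. The jar is at (336,311), between the saw and the robot.

```bash
cat > h.py <<'E'
import numpy as np,cv2
from scipy.spatial.transform import Rotation as R
from cell import get_calibration
def ray(n,uv):
    c=get_calibration(n);uv=np.atleast_2d(uv).astype(float)
    d=np.c_[(uv[:,0]-c['cx'])/c['fx'],(uv[:,1]-c['cy'])/c['fy'],np.ones(len(uv))]
    return c['origin'],d@R.from_euler('xyz',c['attitude']).as_matrix().T
def plane(n,uv,z):
    o,d=ray(n,uv); return o+d*((z-o[2])/d[:,2])[:,None]
def cloud(n,dep):
    v,u=np.mgrid[:480,:640]; o,d=ray(n,np.c_[u.ravel(),v.ravel()])
    return (o+d*dep.ravel()[:,None]).reshape(480,640,3)
E
python3 - <<'E'
from h import *
for n in("top","side"):
    f=np.load(n+".npz");p,d=f['p'],f['d'];P=cloud(n,d);hsv=cv2.cvtColor(p,cv2.COLOR_RGB2HSV)
    m=cv2.inRange(hsv,(8,90,90),(25,255,255))
    if n=="top":m[:, :90]=0;m[245:]=0;m[:,400:]=0
    else: m[:215]=0;m[:,335:]=0
    c=max(cv2.findContours(m,0,1)[0],key=cv2.contourArea)
    W=plane(n,cv2.convexHull(c)[:,0],18)[:,:2].astype(np.float32)
    r=cv2.minAreaRect(W);print(n,"board",r,cv2.boxPoints(r).tolist())
    zb=P[...,2];print("bench z noise",np.percentile(zb[250:300,200:300],[5,50,95]))
    # grey bars: local darkness
    g=cv2.cvtColor(p,cv2.COLOR_RGB2GRAY).astype(int);sat=p.max(2).astype(int)-p.min(2)
    roi=(slice(140,385),slice(400,520)) if n=="top" else (slice(155,240),slice(280,470))
    rr=(p[...,0].astype(int)-p[...,2])
    k=np.zeros((480,640),np.uint8);k[roi]=(rr[roi]<np.median(rr[roi])-8)*255
    print("bench R-B",np.median(rr[roi]))
    for c in cv2.findContours(k,0,1)[0]:
        if cv2.contourArea(c)<300:continue
        for z in(12,6):
            r=cv2.minAreaRect(plane(n,c[:,0],z)[:,:2].astype(np.float32));print("bar",z,r)
        q=cv2.drawContours(np.zeros_like(k),[c],-1,255,-1)>0;print(" med z",np.median(P[q][:,2]), c[:,0].min(0),c[:,0].max(0))
    if n=="top":
        for u0,u1,v0,v1,t in((145,225,90,205,"saw"),(290,325,165,212,"rest")):
            print(t);print(zb[v0:v1:5,u0:u1:4].round().astype(int))
E
```

```text
top board ((639.8717651367188, 128.39859008789062), (448.2825012207031, 239.61703491210938), 82.1291732788086) [[490.4979553222656, -77.2244873046875], [727.857666015625, -110.03768920898438], [789.24560546875, 334.02166748046875], [551.8858642578125, 366.8348693847656]]
bench z noise [-3.78502769 -0.40809114  3.12023017]
bench R-B 29.0
bar 12 ((304.2016906738281, -375.3681640625), (79.5197525024414, 23.84653091430664), 0.42941156029701233)
bar 6 ((303.7748718261719, -377.1345520019531), (79.95286560058594, 23.976455688476562), 0.4294039309024811)
 med z 5.607235111055957 [496 327] [510 372]
saw
[[ 207  204  201  245  243  231  213  192  171   -2    0   -2   -3   -2
    -3    1   -2    2    1    3]
 [ 208  242  234  238  238  227  209  188  166  103   17   16   15   20
    99    1   -1    1   -3    0]
 [ 262  252  246  238  235  219  201  177  156  112   94   93   49   99
    99   80   45   18   16   16]
 [ 272  260  249  229  214  199  186  158  126  101   89   93   93   99
    99   91   48   48   45   22]
 [ 277  264  214  212  212  194  182  153  116   46   46 1114   48   97
    9
[... 2132 characters left out ...]
]
 [18 17 48 49 49 49 20 17 16]
 [15 16 18 18 16 22 19 15 16]
 [18 20 19 20 16 16 14 22 18]]
side board ((640.621826171875, 132.47726440429688), (450.5570373535156, 238.38148498535156), 82.12215423583984) [[491.67889404296875, -74.33872985839844], [727.8107299804688, -107.01166534423828], [789.5647583007812, 339.29327392578125], [553.4329223632812, 371.9661865234375]]
bench z noise [14.84743089 17.29341536 44.74471577]
bench R-B 19.0
bar 12 ((489.5685119628906, -241.34091186523438), (19.16415786743164, 339.0869445800781), 82.51276397705078)
bar 6 ((491.20977783203125, -248.0298309326172), (19.313304901123047, 341.7257385253906), 82.51276397705078)
 med z 7.587712853713242 [290 184] [425 230]
```

Run:
```python
import cv2,numpy as np
p=np.load('top.npz')['p'][60:220,90:370,::-1]
cv2.imwrite('pics/c1.png',cv2.resize(p,None,fx=2.85,fy=2.85,interpolation=2))
```

```text
(no output)
```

View pics/c1.png

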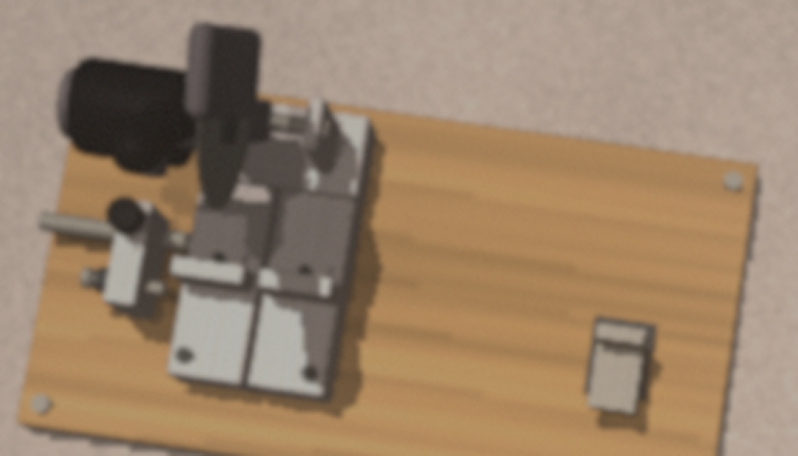

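Run:
```python
from h import *
f=np.load("top.npz");p,d=f['p'],f['d'];P=cloud("top",d)
for v in(200,280):
    u0=int(445-(v-157)*24/180);print(v,u0-10,p[v,u0-10:u0+11].tolist())
th=np.deg2rad(-7.87);A=np.array([[np.cos(th),-np.sin(th)],[np.sin(th),np.cos(th)]]);c=np.array([640.2,130])
def loc(q):return (q[...,:2]-c)@A
L=loc(P);z=P[...,2]
# crisp colour edges of metal vs wood, table front/right edges & rest, at z=48
hsv=cv2.cvtColor(p,cv2.COLOR_RGB2HSV);m=(hsv[...,1]<70).astype(np.uint8)*255
print("rest sat",hsv[185:200:5,290:325:3,1].tolist())
v,u=np.mgrid[:480,:640]
L48=loc(plane("top",np.c_[u.ravel(),v.ravel()],48)).reshape(480,640,2)
L66=loc(plane("top",np.c_[u.ravel(),v.ravel()],66)).reshape(480,640,2)
L75=loc(plane("top",np.c_[u.ravel(),v.ravel()],75)).reshape(480,640,2)
k=(z>40)&(z<56)&(u>285)&(u<325)&(v>165)&(v<212)
print("rest z48 loc pct",np.percentile(L48[k],[2,50,98],axis=0).round(1).tolist(),k.sum())
k=(z>58)&(z<74)&(u>285)&(u<325)&(v>165)&(v<212)
print("lip",np.percentile(L66[k],[3,50,97],axis=0).round(1).tolist(),k.sum())
k=(z>40)&(z<56)&(u>140)&(u<225)&(v>165)&(v<205)
print("table",np.percentile(L48[k],[1,50,99],axis=0).round(1).tolist())
k=(z>70)&(z<80)&(u>148)&(u<225)&(v>145)&(v<165)
print("fence",np.percentile(L75[k],[3,50,97],axis=0).round(1).tolist(),k.sum())
s=np.polyfit(L75[k][:,1],L75[k][:,0],1);print("fence slope",s)
k=(z>62)&(z<76)&(u>120)&(u<150)&(v>140)&(v<170)
L70=loc(plane("top",np.c_[u.ravel(),v.ravel()],70)).reshape(480,640,2)
print("stop",np.percentile(L70[k],[5,50,95],axis=0).round(1).tolist(),k.sum())
```

```text
200 429 [[175, 158, 147], [177, 161, 148], [179, 162, 150], [179, 162, 150], [179, 162, 149], [168, 152, 140], [146, 133, 122], [130, 121, 110], [139, 130, 119], [154, 145, 132], [156, 146, 133], [153, 144, 132], [154, 145, 133], [150, 140, 129], [147, 136, 126], [155, 141, 131], [170, 154, 142], [175, 159, 146], [176, 159, 147], [177, 160, 148], [177, 160, 148]]
280 418 [[178, 160, 148], [178, 161, 149], [178, 161, 149], [178, 160, 148], [175, 159, 146], [166, 149, 138], [145, 132, 122], [136, 126, 117], [146, 137, 126], [155, 146, 134], [157, 148, 136], [159, 149, 137], [157, 147, 136], [155, 145, 134], [153, 141, 130], [162, 146, 135], [173, 157, 144], [179, 161, 149], [179, 161, 149], [179, 161, 149], [179, 162, 150]]
rest sat [[126, 127, 104, 39, 41, 41, 43, 42, 45, 77, 125, 123], [125, 125, 79, 42, 41, 40, 41, 41, 44, 92, 119, 124], [124, 123, 55, 41, 42, 40, 39, 41, 51, 108, 123, 124]]
rest z48 loc pct [[-59.4, -169.8], [-39.1, -155.3], [-18.9, -140.8]] 392
lip [[-20.8, -169.4], [-15.6, -155.4], [-10.4, -141.6]] 106
table [[-78.3, 24.1], [-51.1, 69.1], [-20.4, 123.5]]
fence [[-20.4, 27.0], [-14.5, 73.7], [-8.5, 121.1]] 358
fence slope [ 1.19465587e-03 -1.45111126e+01]
stop [[-40.4, 143.3], [-20.2, 153.0], [1.6, 163.3]] 325
```

Run:
```python
from h import *
f=np.load("top.npz");p=f['p'].astype(float)
dif=p[...,0]-p[...,1]; dif=cv2.GaussianBlur(dif,(3,3),0)
def cross(v):
    uc=445-(v-157)*24/180;u=np.arange(int(uc)-12,int(uc)+13);a=dif[v,u]
    i=np.where(a<13)[0]
    if len(i)<4:return None
    i0,i1=i[0],i[-1]
    l=u[i0]-1+(a[i0-1]-13)/(a[i0-1]-a[i0]); r=u[i1]+(13-a[i1])/(a[i1+1]-a[i1]);return l,r
rows=[(v,*c) for v in range(148,346) if (c:=cross(v))]
rows=np.array(rows);print(rows[:3],rows[-3:])
g=rows[5:-5]
Lz=plane("top",g[:,[1,0]],0);Rz=plane("top",g[:,[2,0]],12)
fl=np.polyfit(Lz[:,0],Lz[:,1],1);fr=np.polyfit(Rz[:,0],Rz[:,1],1);print(fl,fr)
a=plane("top",[[rows[0,1:].mean(),rows[0,0]-.5]],12);b=plane("top",[[rows[-1,1:].mean(),rows[-1,0]+.5]],12)
print("ends",a,b,np.linalg.norm(a-b))
xm=(a[0,0]+b[0,0])/2
print("centre x",xm,"y left/right",np.polyval(fl,xm),np.polyval(fr,xm),"yaw",np.degrees(np.arctan([fl[0],fr[0]])))
```

```text
[[155.         442.45       446.55555556]
 [156.         441.73684211 448.47058824]
 [157.         441.46511628 448.89189189]] [[336.         416.26829268 424.69565217]
 [337.         416.93103448 424.34210526]
 [338.         418.2        423.65217391]]
[-1.50521902e-01 -1.72511710e+02] [-1.49163159e-01 -1.86330536e+02]
ends [[ 660.04862238 -275.24211481   12.        ]] [[ 322.12926922 -228.53001341   12.        ]] 341.1326862913151
centre x 491.08894579924885 y left/right -246.43135201184722 -259.58291396336136 yaw [-8.56000812 -8.48386747]
```

The square bar's centre is at (491, −253), yaw −8.5°. It measures 13 mm wide and 341 mm long, which fits. From the rest, table and fence edges, the saw origin is near (617, 107), yaw −7.9°. Now moving to above the bar.

jog_arm(
  plan=[0.2805, 0.255, -0.12, 0, 0, -31, 0.2805, 0.255, -0.12, 0, 0, -31, 0.2805, 0.255, -0.12, 0, 0, -31, 0.2805, 0.255, -0.12, 0, 0, -31, 0.2805, 0.255, -0.12, 0, 0, -31, 0.2805, 0.255, -0.12, 0, 0, -31, 0.2805, 0.255, -0.12, 0, 0, -31, 0.2805, 0.255, -0.12, 0, 0, -31, 0.2805, 0.255, -0.12, 0, 0, -31, 0.2805, 0.255, -0.12, 0, 0, -31, 0.2805, 0.255, -0.12, 0, 0, -31, 0.2805, 0.255, -0.12, 0, 0, -31],
  claw=0.06,
  force=50,
)

```text
clock: 1.3
eef_pos: [490.3, -254.3, 86.0]
eef_rot: [3.141, -0.001, -0.15]
wrist_force: [-0.2, -0.2, -0.9]
finger_gap: 60.3
finger_force: 0.0
```

Run:
```python
from h import *
from cell import camera,manip
p,d=camera("side");s=manip.read_state();print(s['eef_pos'],s['eef_rot'],s['finger_gap'])
cv2.imwrite('pics/s1.png',p[:,:,::-1])
```

```text
[ 490.38943349 -254.29656098   85.99225944] [ 3.14122708e+00 -6.94668415e-04 -1.50068921e-01] 59.91715324026125
```

View pics/s1.png

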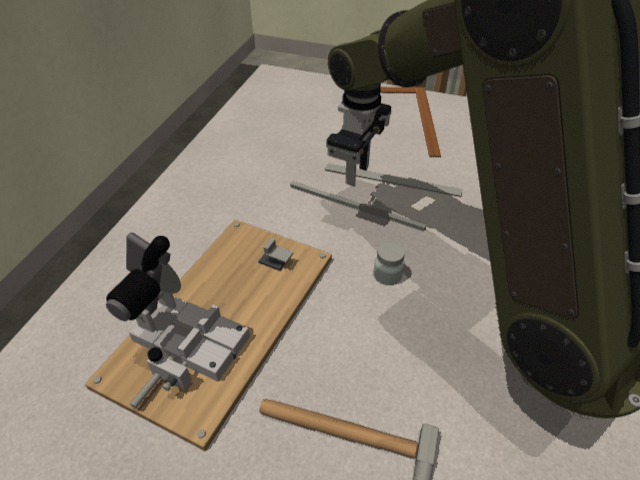

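The fingers at (351,180) are above the bar, open on either side of it, with the flat bar clear. Next: lower, close and lift.

jog_arm(
  plan=[0, 0.001, -0.04, 0, 0, 0, 0, 0.001, -0.07, 0, 0, 0, 0, 0.001, -0.082, 0, 0, 0, 0, 0.001, -0.082, 0, 0, 0, 0, 0.001, -0.082, 0, 0, 0],
)

```text
clock: 1.85
eef_pos: [491.5, -252.8, 4.8]
eef_rot: [3.141, -0.001, -0.149]
wrist_force: [-0.2, -0.9, -0.2]
finger_gap: 59.7
finger_force: 0.0
```

jog_arm(
  plan=[0, 0, 0, 0, 0, 0, 0, 0, 0, 0, 0, 0, 0, 0, 0, 0, 0, 0, 0, 0, 0, 0, 0, 0, 0, 0, 0, 0, 0, 0, 0, 0, 0, 0, 0, 0, 0, 0, 0, 0, 0, 0, 0, 0, 0, 0, 0, 0],
  claw=0,
  force=55,
)

```text
clock: 2.65
eef_pos: [491.0, -252.1, 3.5]
eef_rot: [-3.142, 0.0, -0.148]
wrist_force: [0.9, -0.9, -0.3]
finger_gap: 11.3
finger_force: 55.0
```

jog_arm(
  plan=[0, 0, 0.03, 0, 0, 0, 0, 0, 0.07, 0, 0, 0, 0, 0, 0.11, 0, 0, 0, 0, 0.02, 0.15, 0, 0, 8, 0, 0.04, 0.15, 0, 0, 16, 0, 0.06, 0.15, 0, 0, 24, 0, 0.08, 0.15, 0, 0, 32, 0, 0.1, 0.15, 0, 0, 40, 0, 0.1, 0.15, 0, 0, 48, 0, 0.1, 0.15, 0, 0, 56, 0, 0.1, 0.15, 0, 0, 64, 0, 0.1, 0.15, 0, 0, 72, 0, 0.1, 0.15, 0, 0, 80, 0, 0.1, 0.15, 0, 0, 86, 0, 0.1, 0.15, 0, 0, 90.6, 0, 0.1, 0.15, 0, 0, 90.6, 0, 0.1, 0.15, 0, 0, 90.6],
)

```text
clock: 4.35
eef_pos: [490.8, -152.0, 153.1]
eef_rot: [-3.141, -0.0, 1.431]
wrist_force: [0.4, -0.1, -3.7]
finger_gap: 10.7
finger_force: 55.0
```

jog_arm(
  plan=[0.04, 0.02, 0, 0, 0, 0, 0.06, 0.06, 0, 0, 0, 0, 0.075, 0.105, 0, 0, 0, 0, 0.085, 0.15, 0, 0, 0, 0, 0.09, 0.195, 0, 0, 0, 0, 0.09, 0.223, 0, 0, 0, 0, 0.09, 0.233, 0, 0, 0, 0, 0.09, 0.233, 0, 0, 0, 0, 0.09, 0.233, 0, 0, 0, 0],
)

```text
clock: 5.25
eef_pos: [581.0, 79.9, 153.3]
eef_rot: [-3.141, 0.0, 1.432]
wrist_force: [0.8, 0.4, -3.9]
finger_gap: 11.2
finger_force: 55.0
```

Run:
```python
from h import *
from cell import camera,manip
s=manip.read_state();print(s['eef_pos'],s['eef_rot'],s['finger_gap'],s['wrist_force'])
p,d=camera("side");np.savez('s2.npz',p=p,d=d);cv2.imwrite('pics/s2.png',p[:,:,::-1])
p,d=camera("top");np.savez('t2.npz',p=p,d=d);cv2.imwrite('pics/t2.png',p[:,:,::-1])
```

```text
[580.98953733  79.87049703 153.3217563 ] [-3.14134095e+00  3.45718400e-04  1.43168472e+00] 11.153452500384372 [ 0.79196901  0.41615059 -3.87832109]
```

View pics/s2.png

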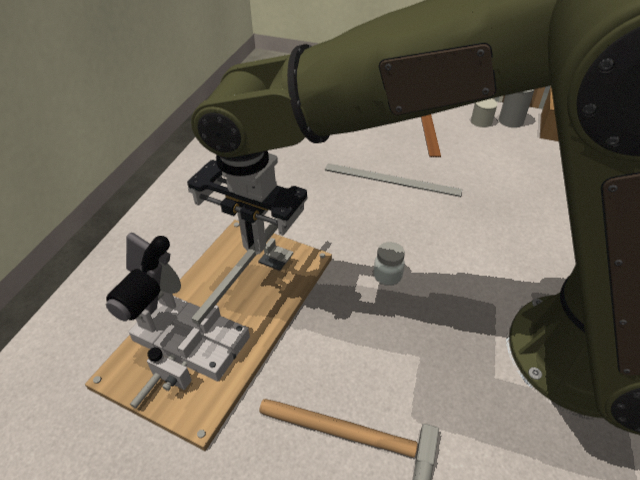

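View pics/t2.png

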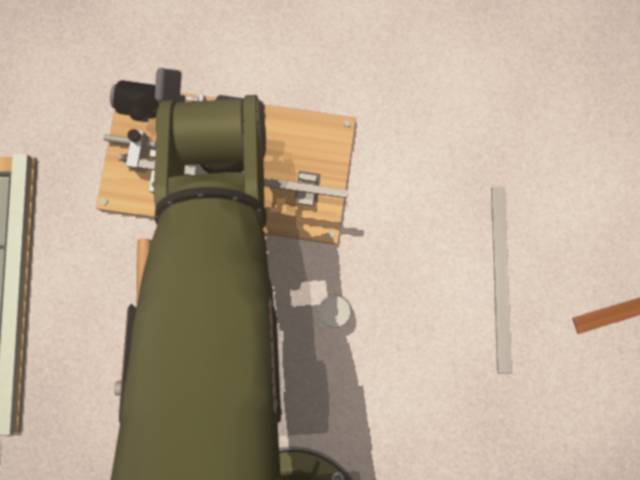

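The bar is held level. Its front end is near (200,322) in the side view and its tail near (347,193) in the top view. The flat bar and jar are untouched. I'll check both ends numerically against the saw frame.

Run:
```python
from h import *
p=np.load('t2.npz')['p'];print("top tail",plane("top",[[347.5,193]],162))
print("gray row along bar", p[192:195,338:354].mean(2).round().astype(int).tolist())
q=np.load('s2.npz')['p']
cv2.imwrite('pics/c2.png',np.hstack([cv2.resize(p[150:230,270:370,::-1],(400,320),interpolation=2),cv2.resize(q[290:370,150:250,::-1],(400,320),interpolation=2)]))
print("side front end",plane("side",[[200,322]],150))
print("exp tail",581-.137*170,80-.9906*170,"front",581+.137*170,80+.9906*170)
```

```text
top tail [[558.39042683 -89.49484546 162.        ]]
gray row along bar [[198, 198, 198, 196, 196, 196, 196, 195, 196, 197, 204, 210, 213, 211, 210, 211], [197, 199, 199, 199, 199, 197, 198, 197, 196, 195, 203, 210, 213, 213, 213, 214], [194, 194, 197, 198, 200, 199, 200, 198, 194, 190, 197, 206, 213, 214, 214, 216]]
side front end [[600.36089418 242.83356874 150.        ]]
exp tail 557.71 -88.40200000000002 front 604.29 248.40200000000002
```

View pics/c2.png

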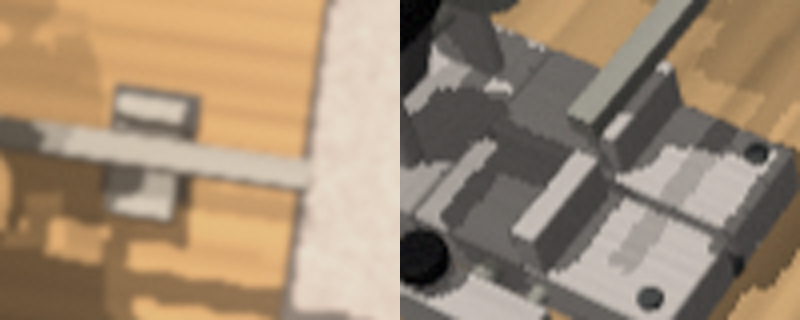

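The tail is within about 1 mm of the expected point. I'll lower it in front of the fence, then find the table by force.

jog_arm(
  plan=[0.01, 0.001, -0.04, 0, 0, 0, 0.01, 0.001, -0.075, 0, 0, 0, 0.01, 0.001, -0.092, 0, 0, 0, 0.01, 0.001, -0.094, 0, 0, 0, 0.01, 0.001, -0.096, 0, 0, 0, 0.01, 0.001, -0.098, 0, 0, 0, 0.01, 0.001, -0.098, 0, 0, 0, 0.01, 0.001, -0.098, 0, 0, 0],
)

```text
clock: 6.15
eef_pos: [591.4, 81.9, 56.3]
eef_rot: [3.14, -0.0, 1.433]
wrist_force: [1.2, 0.5, -4.8]
finger_gap: 11.4
finger_force: 55.0
```

jog_arm(
  plan=[0, 0, -0.001, 0, 0, 0, 0, 0, -0.002, 0, 0, 0, 0, 0, -0.003, 0, 0, 0, 0, 0, -0.003, 0, 0, 0, 0, 0, -0.003, 0, 0, 0],
)

```text
clock: 6.65
eef_pos: [591.0, 81.9, 52.4]
eef_rot: [-3.141, 0.0, 1.433]
wrist_force: [0.9, -0.5, -4.4]
finger_gap: 10.9
finger_force: 55.0
```

jog_arm(
  plan=[0, 0, -0.0005, 0, 0, 0, 0, 0, -0.001, 0, 0, 0, 0, 0, -0.001, 0, 0, 0, 0, 0, -0.001, 0, 0, 0],
)

```text
clock: 7.05
eef_pos: [591.0, 81.9, 51.5]
eef_rot: [3.141, -0.0, 1.433]
wrist_force: [-0.1, -0.1, -3.3]
finger_gap: 11.3
finger_force: 55.0
```

jog_arm(
  plan=[0, 0, -0.0005, 0, 0, 0, 0, 0, -0.0005, 0, 0, 0, 0, 0, -0.0005, 0, 0, 0],
)

```text
clock: 7.35
eef_pos: [591.1, 81.9, 51.4]
eef_rot: [3.141, -0.0, 1.433]
wrist_force: [-3.5, 0.1, 5.9]
finger_gap: 11.1
finger_force: 55.0
```

Table contact is at the expected height (TCP z 51.4). Now sliding toward the fence.

jog_arm(
  plan=[0.003, -0.0004, 0.0003, 0, 0, 0, 0.006, -0.0008, 0.0003, 0, 0, 0, 0.009, -0.0012, 0.0003, 0, 0, 0, 0.011, -0.0015, 0.0003, 0, 0, 0, 0.012, -0.0017, 0.0003, 0, 0, 0, 0.012, -0.0017, 0.0003, 0, 0, 0],
)

```text
clock: 7.95
eef_pos: [603.4, 80.3, 51.5]
eef_rot: [3.141, -0.0, 1.433]
wrist_force: [-3.7, -0.3, 5.6]
finger_gap: 11.1
finger_force: 55.0
```

jog_arm(
  plan=[0.001, -0.0001, 0, 0, 0, 0, 0.002, -0.0003, 0, 0, 0, 0, 0.002, -0.0003, 0, 0, 0, 0],
)

```text
clock: 8.25
eef_pos: [605.3, 80.0, 51.5]
eef_rot: [3.141, -0.0, 1.433]
wrist_force: [-4.0, 0.1, 5.1]
finger_gap: 11.2
finger_force: 55.0
```

Run:
```python
from cell import manip
s=manip.read_state();print(s['eef_pos'],s['eef_rot'],s['wrist_force'],s['moment'])
```

```text
[605.32453861  79.9578827   51.45217516] [ 3.14129682e+00 -1.64046071e-04  1.43313194e+00] [-4.00996063  0.09490607  5.0967951 ] [0.13304371 0.70967267 0.14762272]
```

jog_arm(
  plan=[0.0005, -0.0001, 0, 0, 0, 0, 0.001, -0.00015, 0, 0, 0, 0, 0.001, -0.00015, 0, 0, 0, 0],
)

```text
clock: 8.55
eef_pos: [606.2, 79.8, 51.4]
eef_rot: [-3.141, -0.0, 1.433]
wrist_force: [-5.3, 2.0, 5.2]
finger_gap: 11.4
finger_force: 55.0
```

jog_arm(
  plan=[0.0005, -0.0001, 0, 0, 0, 0, 0.001, -0.00015, 0, 0, 0, 0, 0.001, -0.00015, 0, 0, 0, 0],
)

```text
clock: 8.85
eef_pos: [607.0, 79.8, 51.4]
eef_rot: [-3.141, -0.0, 1.433]
wrist_force: [-7.5, 0.6, 7.0]
finger_gap: 11.6
finger_force: 55.0
```

jog_arm(
  plan=[0.0005, -0.0001, 0, 0, 0, 0, 0.0005, -0.0001, 0, 0, 0, 0, 0.0005, -0.0001, 0, 0, 0, 0],
)

```text
clock: 9.15
eef_pos: [607.3, 79.7, 51.4]
eef_rot: [-3.141, -0.0, 1.433]
wrist_force: [-6.9, 1.7, 7.0]
finger_gap: 11.1
finger_force: 55.0
```

jog_arm(
  plan=[0.0005, -0.0001, 0, 0, 0, 0, 0.0005, -0.0001, 0, 0, 0, 0, 0.0005, -0.0001, 0, 0, 0, 0],
)

```text
clock: 9.45
eef_pos: [607.4, 79.7, 51.4]
eef_rot: [-3.14, -0.0, 1.433]
wrist_force: [-11.3, 1.9, 9.1]
finger_gap: 11.4
finger_force: 55.0
```

Run:
```python
from cell import manip
s=manip.read_state();print(s['eef_pos'],s['eef_rot'],s['wrist_force'],s['moment'])
```

```text
[607.42048921  79.74074868  51.43847951] [-3.13967523e+00 -1.35028983e-04  1.43308838e+00] [-11.2720627    1.89998958   9.07129053] [3.97368088e-01 2.08668947e+00 3.39863522e-04]
```

The bar is seated on table and fence, with an even moment. Now sliding along +y of the saw, with the pin expected in about 17 mm and the stop in about 29 mm.

jog_arm(
  plan=[0.0003, 0.003, 0.0001, 0, 0, 0, 0.0007, 0.006, 0.0001, 0, 0, 0, 0.0011, 0.009, 0.0001, 0, 0, 0, 0.0015, 0.012, 0.0001, 0, 0, 0, 0.0015, 0.012, 0.0001, 0, 0, 0, 0.0015, 0.012, 0.0001, 0, 0, 0],
)

```text
clock: 10.05
eef_pos: [608.8, 89.9, 51.4]
eef_rot: [-3.139, 0.003, 1.433]
wrist_force: [-12.8, -9.6, 9.2]
finger_gap: 11.1
finger_force: 55.0
```

jog_arm(
  plan=[0.0003, 0.002, 0, 0, 0, 0, 0.0006, 0.004, 0, 0, 0, 0, 0.0008, 0.006, 0, 0, 0, 0, 0.0008, 0.006, 0, 0, 0, 0],
)

```text
clock: 10.45
eef_pos: [609.6, 95.8, 51.4]
eef_rot: [-3.139, 0.003, 1.433]
wrist_force: [-11.4, -11.3, 10.4]
finger_gap: 11.3
finger_force: 55.0
```

Run:
```python
from cell import manip
s=manip.read_state();print(s['eef_pos'],s['eef_rot'],s['wrist_force'],s['moment'])
```

```text
[609.62006817  95.79283514  51.41482834] [-3.13936198e+00  2.91385093e-03  1.43265350e+00] [-11.4072699  -11.31054632  10.38938617] [-2.07996503  2.25470525 -0.00677439]
```

jog_arm(
  plan=[0.0003, 0.0015, 0, 0, 0, 0, 0.0004, 0.003, 0, 0, 0, 0, 0.0004, 0.003, 0, 0, 0, 0],
)

```text
clock: 10.75
eef_pos: [610.0, 98.3, 51.4]
eef_rot: [-3.139, 0.004, 1.433]
wrist_force: [-12.7, -14.1, 11.3]
finger_gap: 11.6
finger_force: 55.0
```

jog_arm(
  plan=[0.0003, 0.0015, 0, 0, 0, 0, 0.0004, 0.003, 0, 0, 0, 0, 0.0004, 0.003, 0, 0, 0, 0],
)

```text
clock: 11.05
eef_pos: [610.3, 100.9, 51.4]
eef_rot: [-3.139, 0.004, 1.432]
wrist_force: [-13.9, -16.7, 10.8]
finger_gap: 11.5
finger_force: 55.0
```

jog_arm(
  plan=[0.0003, 0.0015, 0, 0, 0, 0, 0.0004, 0.003, 0, 0, 0, 0, 0.0004, 0.003, 0, 0, 0, 0],
)

```text
clock: 11.35
eef_pos: [610.8, 103.7, 51.5]
eef_rot: [-3.139, 0.004, 1.432]
wrist_force: [-14.0, -18.0, 11.6]
finger_gap: 10.8
finger_force: 55.0
```

Pin contact was near y≈97, so the stop should be near y≈108.

jog_arm(
  plan=[0.0002, 0.0015, -0.0001, 0, 0, 0, 0.0003, 0.003, -0.0001, 0, 0, 0, 0.0003, 0.003, -0.0001, 0, 0, 0],
)

```text
clock: 11.65
eef_pos: [611.1, 106.5, 51.4]
eef_rot: [-3.139, 0.005, 1.432]
wrist_force: [-13.3, -20.1, 11.8]
finger_gap: 11.0
finger_force: 55.0
```

jog_arm(
  plan=[0.0001, 0.001, 0, 0, 0, 0, 0.0001, 0.001, 0, 0, 0, 0, 0.0001, 0.001, 0, 0, 0, 0],
)

```text
clock: 11.95
eef_pos: [611.3, 107.3, 51.4]
eef_rot: [-3.139, 0.005, 1.432]
wrist_force: [-13.9, -20.8, 13.5]
finger_gap: 11.4
finger_force: 55.0
```

jog_arm(
  plan=[0.0001, 0.001, 0, 0, 0, 0, 0.0001, 0.001, 0, 0, 0, 0, 0.0001, 0.001, 0, 0, 0, 0],
)

```text
clock: 12.25
eef_pos: [611.4, 108.3, 51.4]
eef_rot: [-3.139, 0.005, 1.432]
wrist_force: [-12.9, -20.7, 13.0]
finger_gap: 11.3
finger_force: 55.0
```

jog_arm(
  plan=[0.0001, 0.001, 0, 0, 0, 0, 0.0001, 0.001, 0, 0, 0, 0, 0.0001, 0.001, 0, 0, 0, 0],
)

```text
clock: 12.55
eef_pos: [611.5, 109.2, 51.4]
eef_rot: [-3.139, 0.005, 1.432]
wrist_force: [-13.1, -20.3, 12.1]
finger_gap: 11.1
finger_force: 55.0
```

jog_arm(
  plan=[0.0001, 0.001, 0, 0, 0, 0, 0.0001, 0.001, 0, 0, 0, 0, 0.0001, 0.001, 0, 0, 0, 0],
)

```text
clock: 12.85
eef_pos: [611.5, 109.4, 51.4]
eef_rot: [-3.139, 0.006, 1.432]
wrist_force: [-14.7, -25.7, 13.9]
finger_gap: 11.4
finger_force: 55.0
```

jog_arm(
  plan=[0.0001, 0.001, 0, 0, 0, 0, 0.0001, 0.001, 0, 0, 0, 0, 0.0001, 0.001, 0, 0, 0, 0],
)

```text
clock: 13.15
eef_pos: [611.5, 109.5, 51.4]
eef_rot: [-3.139, 0.008, 1.432]
wrist_force: [-16.0, -30.7, 14.2]
finger_gap: 11.4
finger_force: 55.0
```

Run:
```python
from h import *
from cell import camera,manip
s=manip.read_state();print(s['eef_pos'],s['eef_rot'],s['wrist_force'],s['moment'])
p,d=camera("side");cv2.imwrite('pics/s3.png',cv2.resize(p[230:410,90:330,::-1],(800,600),interpolation=2))
p,d=camera("top");np.savez('t3.npz',p=p,d=d)
for v in range(180,196,2):print(v,p[v,300:352:2].mean(1).round().astype(int).tolist())
```

```text
[611.5099624  109.4753034   51.39707629] [-3.13881007  0.00751956  1.43162593] [-15.97614659 -30.6706268   14.1818316 ] [-6.20317922e+00  2.93398393e+00  7.53041396e-04]
180 [181, 163, 153, 138, 137, 142, 162, 165, 114, 110, 151, 177, 176, 175, 173, 172, 172, 171, 170, 168, 168, 167, 167, 144, 150, 205]
182 [196, 196, 194, 186, 184, 183, 182, 180, 164, 161, 169, 186, 181, 177, 178, 177, 179, 178, 178, 177, 177, 175, 173, 143, 163, 208]
184 [190, 195, 198, 196, 198, 199, 198, 197, 195, 197, 196, 195, 192, 192, 191, 175, 176, 178, 178, 179, 180, 179, 177, 147, 180, 212]
186 [129, 151, 162, 163, 175, 190, 191, 193, 197, 200, 199, 199, 199, 200, 188, 172, 173, 174, 175, 175, 175, 177, 173, 141, 180, 208]
188 [156, 141, 122, 110, 115, 122, 124, 131, 152, 164, 166, 178, 193, 193, 170, 163, 173, 173, 174, 173, 173, 174, 165, 134, 185, 207]
190 [200, 195, 187, 165, 163, 160, 159, 126, 76, 87, 94, 107, 132, 133, 135, 162, 172, 173, 173, 174, 173, 174, 160, 144, 207, 215]
192 [200, 202, 201, 200, 200, 198, 197, 147, 79, 97, 105, 101, 120, 129, 133, 149, 156, 172, 175, 175, 174, 175, 156, 152, 209, 214]
194 [201, 202, 200, 202, 200, 199, 190, 120, 82, 105, 111, 110, 112, 111, 112, 112, 116, 155, 173, 174, 175, 175, 150, 150, 207, 212]
```

View pics/s3.png

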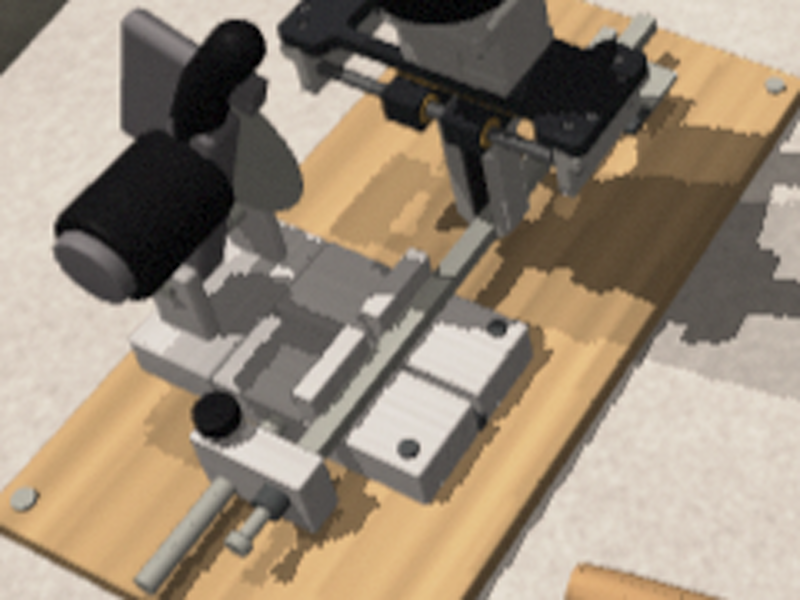

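The bar's end is on the stop block, at crop (310,450): travel has halted at y 109.5 while force climbs to 31 N. The tool has tilted 0.43° under the push, so I'll trim that out to keep the bar flat.

jog_arm(
  plan=[0, 0, 0, 0.2, -0.1, 0, 0, 0, 0, 0.4, -0.2, 0, 0, 0, 0, 0.4, -0.2, 0, 0, 0, 0, 0.4, -0.2, 0],
)

```text
clock: 13.65
eef_pos: [611.5, 109.5, 51.4]
eef_rot: [-3.141, -0.0, 1.432]
wrist_force: [-16.2, -32.1, 15.4]
finger_gap: 11.1
finger_force: 55.0
```

Run:
```python
from h import *
from cell import camera,manip
s=manip.read_state();print(s['eef_pos'],s['eef_rot'],s['wrist_force'],s['moment'])
p,d=camera("side");q=camera("top")[0]
cv2.imwrite('pics/s4.png',np.hstack([cv2.resize(p[225:285,250:310,::-1],(400,400),interpolation=2),cv2.resize(q[160:220,280:340,::-1],(400,400),interpolation=2)]))
```

```text
[611.52683901 109.53251752  51.39453408] [-3.14141054e+00 -3.00530645e-05  1.43160429e+00] [-16.20570999 -32.0625216   15.37423282] [-6.2019047   2.96004676  0.05213556]
```

View pics/s4.png

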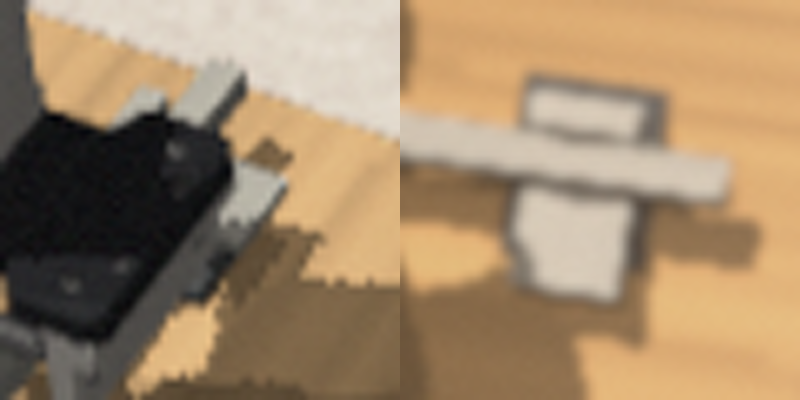

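The tail lies on the rest against its lip, with the tip at crop (728,180). The tool is level and the push against the stop is steady at 32 N. Handing in.

```bash
python3 -c "
from cell import manip
print(manip.sign_off())"
```

```text
the job is handed in; nothing more can be done
None
```

The square bar is held flat on the table and rest, along the fence, with the ejector pin pressed in and its end against the length stop at about 32 N. I handed the job in about 14 s into the 48 s allowed; the sign-off returned no verdict.

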